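# Find the hidden catch of the mosaic-chip case

### The job

Open the mosaic-chip case by feel. Set a fingertip on the top of the rail along its front edge, at the rail's right-hand end as the robot sees it, sweep it leftwards along the rail until it finds the notch, then press down inside the notch until the catch lets go and the lid springs ajar. Then draw the hand away, leaving the catch free and the lid ajar; do not grasp or shift the bowl, the jar or the spatula.

Things in the scene. Friction and masses are not known exactly. Their poses are not given: they have to be found in the camera images.
- case: Wooden case screwed to the table, 265 mm deep (x), 350 mm wide (y); mosaic-covered lid, its top 70 mm above the table. Origin: centre of its underside, on the table; x points from the front (rail side) to the back (lid hinge), y to its left, z up. A wooden rail 330 mm long, 30 mm wide runs along the front top edge, centre line 122 mm in front of the origin, flat top 82 mm above the table.
- rail_right (a point): Top of the rail at its right-hand (-y) end, on its centre line; axes as the case's, so +y runs along the rail to the left. One notch, 50 mm long and cut across the rail's full width, open at front and top, has its centre 120 to 210 mm from this end; its place is not reported and must be felt or seen. Elsewhere the rail's top is level and rigid.
- rail_left (a point): Top of the rail at its left-hand end (+y end), on its centre line; 330 mm from rail_right.
- catch (a joint): How far the sprung wooden catch plate has been pressed straight down, m: 0 at rest, stop at 0.007. It fills the notch's bottom (46 mm long, 28 mm wide), its top 16 mm below the rail's top. It draws a small steel bolt off the lid's front edge and lets the lid go at 3.5 to 4 mm (about 3 N; 4 to 5 N at the stop), and returns by itself when freed.
- lid (a joint): Opening of the lid, rad: about 0 shut, hinged at the back. Once the catch lets go a spring raises it to its stop at 0.18 (front edge about 40 mm up), where it stays.
- bowl: Loose terracotta bowl, 100 mm across, 45 mm high, standing in front of the case; origin at the centre of its underside. Leave alone.
- jar: Loose white jar, 60 mm across, 85 mm high, standing to the left of the case; origin at the centre of its underside. Leave alone.
- spatula: Loose spatula lying to the right of the case, handle towards the robot; origin under its middle. Leave alone.

How it is judged:
By the outcome, as a careful person would: the job done as asked, in the order asked, and still so for the second after the job is handed in, with the robot touching nothing.
It also fails if it takes over 58 s, if anything falls off the work surface, if the arm or the gripper's body presses on something with over 40 N, if the wrist force passes 120 N, or if a joint passes its speed limit or range.

### The arm

A 6-joint arm with a two-finger parallel gripper is mounted at the origin on the work surface. World frame = base frame: x ahead of the robot, y to its left, z up, the work surface at z = 0. Lengths are in m, angles in rad, forces in N, time in s.
With the tool pointing down it reaches from about 0.375 to 0.975 m from the base axis. Payload 3.8 kg.
Tool frame: the origin (TCP) lies at the very end of the fingers, on their centre line; the grasp point (between the pads) lies 19 mm behind it (bot.pinch_z is the distance from the TCP to the grasp point, in m); x points along the fingers, y is the direction in which the jaws open and shut, and the axes are right-handed (so a half turn about x gives the same grasp; the last joint's range is limited). The gripper opens to 85 mm and grips with 20 to 120 N. Pads are 22 mm wide; open, the fingers measure 114 mm over their backs; the gripper's body (76 mm by 85 mm) begins 54 mm behind the grasp point. The pads swing forward as they close: fully open they stand 13 mm farther back than shut.
Start: joints at [1.192, 0.264, 1.604, -0, 1.274, -0.037], TCP at [0.226, 0.636, 0.194] pointing down, gripper open.
Joint ranges: [-2.63, 2.63], [-0.94, 2.18], [0.31, 2.57], [-1.31, 4.45], [0, 2.66], [-2.55, 2.55]. Speed limits (rad/s): [2.57, 2.57, 3.14, 3.14, 3.14, 3.14].

### API

Orientations are given as a rotation vector (axis times angle).
In Python, from workcell import monitor, imaging, finish_job, bot gives the robot as it stands.
- The arm moves only by the tool jog_arm, never from a script. Its argument "rows" is a list of rows, each a list of 7 numbers: the shift along the tool's x, y, z in m, then the turn, a rotation vector about the tool's x, y, z in rad, then the opening in per cent of the stroke, from 0 (shut) to 100 (fully open). A call has 1 to 20 rows; each row is the pose to reach, as a shift and turn from the pose measured when the call began, along the tool's axes at that moment; what a row does not reach only later rows make up. A row lasts 1/10 s, in which the tool goes at most 50 mm and 8.59 degrees, less where a joint would pass 70% of its speed; a pose out of reach is approached as far as the arm can. A call with a gripper value outside its range is refused whole. The fingers move at their own pace and stop on an object; "force" is the grip in N (left out, the last holds). Time passes only in rows, so rows that repeat a pose let the fingers close. It gives the time, the measured TCP pose, the force and the opening at its end, in the units of the state.
- monitor.read_state(): the state, without advancing time (a new reading comes with each control period).
- imaging.read_camera(name): name is "scene" or "side" or "wrist"; returns the picture (480x640x3 uint8, blue, green, red); there is no depth.
- imaging.camera_params(name): a dict with "fx", "fy", "cx", "cy" (pixels), "T" (4x4, takes a point from camera to world coordinates); the wrist camera has in their place "T_tool_cam" (4x4, takes a point from camera to tool coordinates, whose origin is the TCP and whose axes are the tool frame's). Camera axes: x right, y down, z forward; pixel columns grow to the right and rows downward; lengths in m; the calibration is good to about 2 mm. A picture is of the moment at which its call begins: read the wrist's pose just before it. camera_params takes no time and is no camera call.
- finish_job(): hands the job in, once; it reports no verdict.
The state is a dict: "time": time; "q": joint angles; "joint_vel": joint speeds; "joint_torque": joint torques, N m; "tool_pos": TCP position; "tcp_rot": TCP orientation; "wrist_force": force on the tool from outside, world axes, zero at the start; "torque": the same for the moment, N m; "width": opening from 0.0 (shut) to 1.0 (fully open).
Only numpy, scipy, OpenCV 4.12 (cv2) and the standard library are available. Lean on these libraries where they do the work, as an engineer would, in place of code of your own. Each camera call takes 0.05 s, during which the arm holds its last target. There are 200 camera calls.

## Working session

There is one attempt and no reset: what is moved stays moved. The work goes in short steps, Python scripts to look and compute and a tool call to move; the robot and the scene stay as the last step left them, time stands still between calls to the robot, and variables do not carry over. Pictures are saved under pics/ and viewed, about 8 in all and at most 12, crops included, and the job is handed in when it is done.

Besides the shell and the picture viewer there is one more tool, called after ">>>" in YAML: its name, and indented under it one key for each argument. jog_arm: Moves the arm, as the interface text tells. Its arguments: {"type":"object","properties":{"rows":{"type":"array","items":{"type":"array","items":{"type":"number"}}},"force":{"type":"number"}},"required":["rows"]}

```bash
mkdir -p pics
python3 - <<'E'
from workcell import monitor, imaging, bot
import cv2,numpy as np
s=monitor.read_state();print({k:np.round(v,3) for k,v in s.items()})
for n in("scene","side"):
    cv2.imwrite(f"pics/{n}0.png",imaging.read_camera(n))
    p=imaging.camera_params(n);print(n,p["fx"],p["cx"],p["cy"],np.round(p["T"],3).tolist())
print(np.round(imaging.camera_params("wrist")["T_tool_cam"],3).tolist())
E
```

```text
{'time': np.float64(0.0), 'q': array([ 1.192,  0.265,  1.605,  0.   ,  1.274, -0.037]), 'joint_vel': array([-0.001,  0.   ,  0.001, -0.001, -0.   ,  0.001]), 'joint_torque': array([ 2.0000e-03, -5.1513e+01, -3.6731e+01,  0.0000e+00,  1.3000e-02,
       -0.0000e+00]), 'tool_pos': array([0.226, 0.635, 0.193]), 'tcp_rot': array([ 0.266,  1.555, -0.27 ]), 'wrist_force': array([0.16 , 0.145, 0.553]), 'torque': array([0.001, 0.05 , 0.001]), 'width': np.float64(1.002)}
scene 473.9115161393795 316.45558361800863 229.80558307542753 [[-0.625, 0.589, -0.512, 1.093], [0.78, 0.474, -0.408, 0.41], [0.003, -0.655, -0.756, 0.83], [0.0, 0.0, 0.0, 1.0]]
side 538.8412160975631 320.6689490853633 237.75110816797942 [[0.928, -0.244, 0.281, 0.273], [-0.371, -0.645, 0.668, -0.714], [0.018, -0.724, -0.689, 0.807], [0.0, 0.0, 0.0, 1.0]]
[[-0.0, -0.283, 0.959, -0.18], [1.0, 0.001, 0.0, 0.0], [-0.001, 0.959, 0.283, -0.073], [0.0, 0.0, 0.0, 1.0]]
```

View pics/scene0.png

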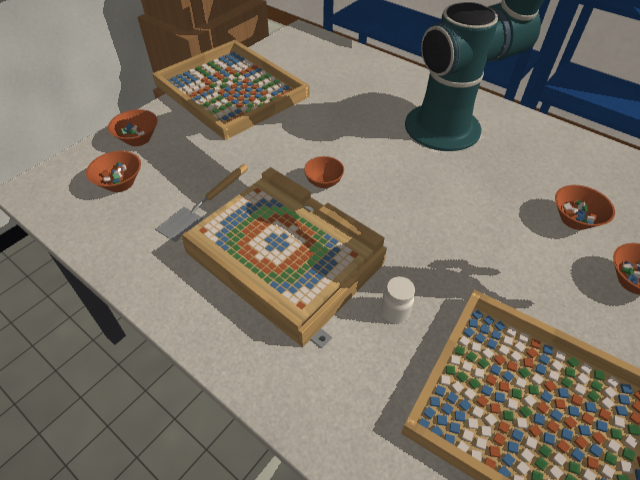

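View pics/side0.png

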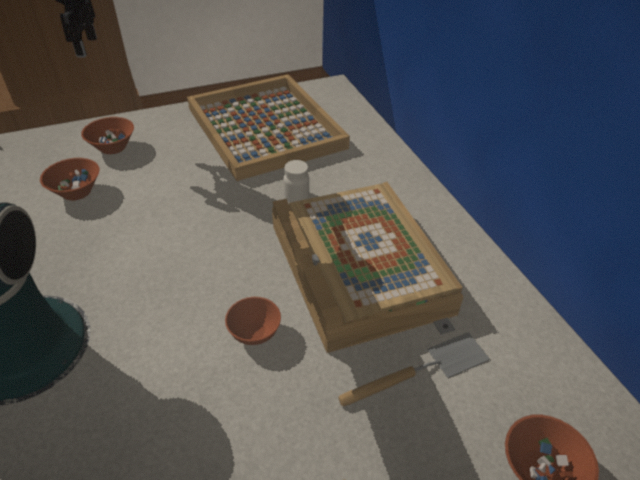

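The two views show the case at about (285,255) in scene and (365,265) in side. The rail runs along its robot-facing edge, the bowl is in front, the jar to the left and the spatula to the right. I'll enlarge the rail next.

Run:
```python
import cv2,numpy as np
a=cv2.imread("pics/scene0.png")[160:280,240:400]; b=cv2.imread("pics/side0.png")[180:360,260:360]
a=cv2.resize(a,None,fx=3,fy=3,interpolation=cv2.INTER_CUBIC);b=cv2.resize(b,None,fx=3,fy=3,interpolation=cv2.INTER_CUBIC)
o=np.zeros((540,780,3),np.uint8);o[:360,:480]=a;o[:540,480:]=b
cv2.imwrite("pics/crop.png",o)
```

```text
(no output)
```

View pics/crop.png

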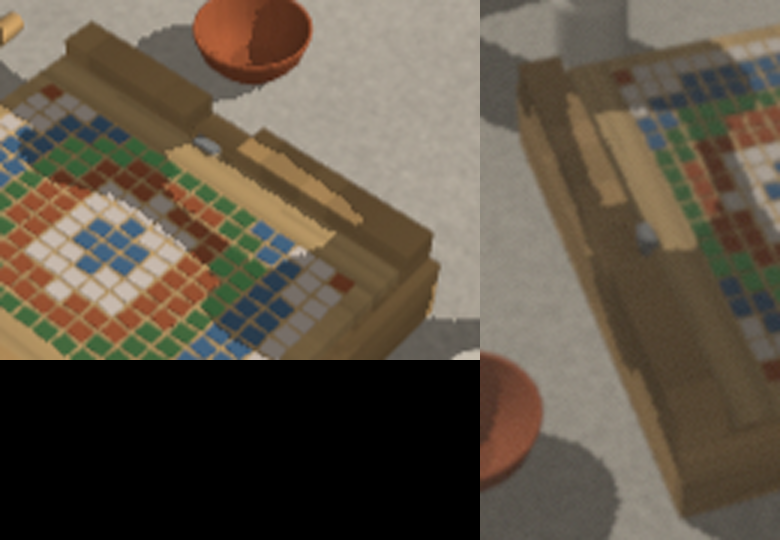

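In the crop, the rail's right-end corners are at scene px (272,167) and (263,173), and its left-end corners at (384,239) and (373,248). The notch spans about (311,193) to (327,204) along the front edge, with the steel bolt behind it at (308,208).

```bash
cat > h.py <<'E'
from workcell import imaging
import numpy as np
def ray(n,u,v,z):
    p=imaging.camera_params(n);T=p["T"];d=T[:3,:3]@[(u-p["cx"])/p["fx"],(v-p["cy"])/p["fy"],1]
    return T[:3,3]+d*(z-T[2,3])/d[2]
E
python3 - <<'E'
from h import *
P={k:ray("scene",*px,.082) for k,px in dict(rf=(271.7,167.5),rb=(262.7,173.3),lf=(384.3,239),lb=(373.3,248.3),nr=(311,192.7),nl=(327,204)).items()}
for k,v in P.items(): print(k,v.round(4))
r=(P['rf']+P['rb'])/2;l=(P['lf']+P['lb'])/2;d=(l-r);L=np.linalg.norm(d);d/=L
print('mid',r.round(4),l.round(4),L,'yaw',np.degrees(np.arctan2(-d[0],d[1])),'notch',(P['nr']-r)@d,(P['nl']-r)@d)
print('side left front',ray("side",260+(518-480)/3,180+95/3,.082), ray("side",260+200/3,180+490/3,.082))
for n,c in dict(bowl=(324,160),jar=(400,284)).items(): print(n,ray("scene",*c,.045 if n=='bowl' else .085))
E
```

```text
rf [ 0.5002 -0.1973  0.082 ]
rb [ 0.5283 -0.2     0.082 ]
lf [0.5177 0.1306 0.082 ]
lb [0.5522 0.1267 0.082 ]
nr [ 0.5075 -0.072   0.082 ]
nl [ 0.5127 -0.0225  0.082 ]
mid [ 0.5143 -0.1986  0.082 ] [0.535  0.1287 0.082 ] 0.327927789893718 yaw -3.6201318646767366 notch 0.1259750122017172 0.17571063184216998
side left front [0.50511319 0.09550432 0.082     ] [ 0.48542304 -0.24498593  0.082     ]
bowl [ 0.36758405 -0.14399635  0.045     ]
jar [0.594425   0.21609066 0.085     ]
```

```bash
cat >> h.py <<'E'
from workcell import monitor
from scipy.spatial.transform import Rotation as Ro
R0=np.array([.5143,-.1986,.082]);D=np.array([.063,.998,0]);F=np.array([-.998,.063,0]) # along rail, forward(out)
def goal(s,fwd,z):  # s along rail from right end
    p=R0+D*s+F*fwd;p[2]=z;return p
def move(p,sgn=None):
    st=monitor.read_state();R=Ro.from_rotvec(st["tcp_rot"]);M=R.as_matrix()
    sg=np.sign(M[:,1]@D) if sgn is None else sgn
    x=np.array([0,0,-1.]);y=sg*D/np.linalg.norm(D);T=np.column_stack([x,y,np.cross(x,y)])
    print('t',st["time"],'pos',st["tool_pos"].round(4),'F',st["wrist_force"].round(2),'y',M[:,1].round(3),'z',M[:,2].round(3))
    print('shift',(M.T@(p-st["tool_pos"])).round(4),'turn',(R.inv()*Ro.from_matrix(T)).as_rotvec().round(4))
E
python3 -c "
from h import *
move(goal(.02,.003,.19));move(goal(.02,.003,.19),1);move(goal(.02,.003,.19),-1)"
```

```text
t 0.1 pos [0.226  0.6352 0.1927] F [-0.12  0.25 -0.09] y [ 0.335  0.942 -0.002] z [ 0.942 -0.335 -0.   ]
shift [ 0.0041 -0.6706  0.5427] turn [-0.2788 -0.0004  0.0021]
t 0.1 pos [0.226  0.6352 0.1927] F [-0.12  0.25 -0.09] y [ 0.335  0.942 -0.002] z [ 0.942 -0.335 -0.   ]
shift [ 0.0041 -0.6706  0.5427] turn [-0.2788 -0.0004  0.0021]
t 0.1 pos [0.226  0.6352 0.1927] F [-0.12  0.25 -0.09] y [ 0.335  0.942 -0.002] z [ 0.942 -0.335 -0.   ]
shift [ 0.0041 -0.6706  0.5427] turn [2.8628e+00 3.0000e-03 5.0000e-04]
```

>>> jog_arm:
  rows:
    - [0.004, -0.67, 0.543, -0.279, 0, 0.002, 0]
    - [0.004, -0.67, 0.543, -0.279, 0, 0.002, 0]
    - [0.004, -0.67, 0.543, -0.279, 0, 0.002, 0]
    - [0.004, -0.67, 0.543, -0.279, 0, 0.002, 0]
    - [0.004, -0.67, 0.543, -0.279, 0, 0.002, 0]
    - [0.004, -0.67, 0.543, -0.279, 0, 0.002, 0]
    - [0.004, -0.67, 0.543, -0.279, 0, 0.002, 0]
    - [0.004, -0.67, 0.543, -0.279, 0, 0.002, 0]
    - [0.004, -0.67, 0.543, -0.279, 0, 0.002, 0]
    - [0.004, -0.67, 0.543, -0.279, 0, 0.002, 0]
    - [0.004, -0.67, 0.543, -0.279, 0, 0.002, 0]
    - [0.004, -0.67, 0.543, -0.279, 0, 0.002, 0]
    - [0.004, -0.67, 0.543, -0.279, 0, 0.002, 0]
    - [0.004, -0.67, 0.543, -0.279, 0, 0.002, 0]
    - [0.004, -0.67, 0.543, -0.279, 0, 0.002, 0]
    - [0.004, -0.67, 0.543, -0.279, 0, 0.002, 0]
    - [0.004, -0.67, 0.543, -0.279, 0, 0.002, 0]
    - [0.004, -0.67, 0.543, -0.279, 0, 0.002, 0]
    - [0.004, -0.67, 0.543, -0.279, 0, 0.002, 0]
    - [0.004, -0.67, 0.543, -0.279, 0, 0.002, 0]

```text
time: 2.1
tool_pos: [0.5122, -0.1771, 0.1894]
tcp_rot: [0.051, 1.572, -0.049]
wrist_force: [0.7, -0.6, 0.2]
width: 0.004
```

Run:
```python
from h import *
import cv2
move(goal(.02,.003,.105)); print(monitor.read_state()["width"])
cv2.imwrite("pics/w1.png",imaging.read_camera("wrist"))
p=imaging.camera_params("wrist");print(p["fx"],p["cx"],p["cy"])
```

```text
t 2.1 pos [ 0.5122 -0.1771  0.1894] F [ 0.71 -0.55  0.16] y [0.063 0.998 0.001] z [ 0.998 -0.063 -0.002]
shift [ 0.0844 -0.0014  0.0006] turn [-0.0002 -0.002  -0.0013]
0.0044275549039128744
342.7153281582568 312.4950348512432 238.77108073276068
```

View pics/w1.png

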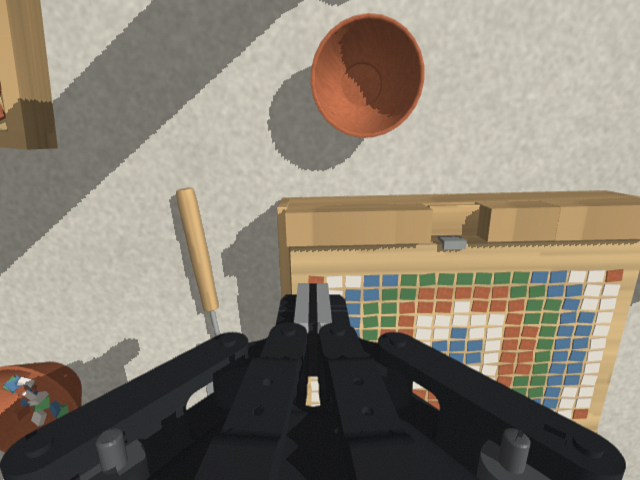

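The wrist view shows the rail at rows ~208–247, its right end at column ~287, and the notch at columns ~431–490 with the bolt behind it at (452,242). The fingers are shut.

Run:
```python
from h import *
p=imaging.camera_params("wrist");s=monitor.read_state()
T=np.eye(4);T[:3,:3]=Ro.from_rotvec(s["tcp_rot"]).as_matrix();T[:3,3]=s["tool_pos"];T=T@p["T_tool_cam"]
for u,v in [(287,209),(287,247),(431,206),(431,243),(490,205),(490,240),(639,202)]:
    d=T[:3,:3]@[(u-p["cx"])/p["fx"],(v-p["cy"])/p["fy"],1];w=T[:3,3]+d*(.082-T[2,3])/d[2]
    print(u,v,w.round(4),'s',((w-R0)@D).round(4),'fwd',((w-R0)@F).round(4))
```

```text
287 209 [ 0.4965 -0.1968  0.082 ] s 0.0006 fwd 0.0179
287 247 [ 0.5305 -0.1997  0.082 ] s -0.0 fwd -0.0162
431 206 [ 0.5015 -0.074   0.082 ] s 0.1235 fwd 0.0206
431 243 [ 0.5346 -0.0729  0.082 ] s 0.1268 fwd -0.0124
490 205 [ 0.5037 -0.0238  0.082 ] s 0.1738 fwd 0.0216
490 240 [ 0.5351 -0.0212  0.082 ] s 0.1783 fwd -0.0096
639 202 [0.5089 0.1026 0.082 ] s 0.3003 fwd 0.0243
```

```bash
sed -i 's/^R0=.*/R0=np.array([.5135,-.1986,.082]);D=np.array([.048,.9988,0]);F=np.array([-.9988,.048,0])/' h.py; python3 -c "
from h import *
move(goal(.018,.002,.086))"
```

```text
t 2.15 pos [ 0.5123 -0.1766  0.1896] F [-0.1   0.23  0.15] y [0.062 0.998 0.001] z [ 0.998 -0.062 -0.002]
shift [ 0.1036 -0.004   0.0005] turn [-0.0141 -0.0016 -0.0011]
```

>>> jog_arm:
  rows:
    - [0.03, -0.004, 0.0, -0.014, -0.001, -0.001, 0]
    - [0.06, -0.004, 0.0, -0.014, -0.001, -0.001, 0]
    - [0.085, -0.004, 0.0, -0.014, -0.001, -0.001, 0]
    - [0.095, -0.004, 0.0, -0.014, -0.001, -0.001, 0]
    - [0.1, -0.004, 0.0, -0.014, -0.001, -0.001, 0]
    - [0.102, -0.004, 0.0, -0.014, -0.001, -0.001, 0]
    - [0.103, -0.004, 0.0, -0.014, -0.001, -0.001, 0]
    - [0.103, -0.004, 0.0, -0.014, -0.001, -0.001, 0]

```text
time: 2.95
tool_pos: [0.5128, -0.1807, 0.0879]
tcp_rot: [0.037, 1.569, -0.038]
wrist_force: [0.2, 0.1, 0.5]
width: 0.003
```

>>> jog_arm:
  rows:
    - [0.001, 0, 0, 0, 0, 0, 0]
    - [0.002, 0, 0, 0, 0, 0, 0]
    - [0.003, 0, 0, 0, 0, 0, 0]
    - [0.003, 0, 0, 0, 0, 0, 0]

```text
time: 3.35
tool_pos: [0.5127, -0.1807, 0.0847]
tcp_rot: [0.037, 1.569, -0.038]
wrist_force: [0.8, -0.1, -0.5]
width: 0.001
```

>>> jog_arm:
  rows:
    - [0.001, 0, 0, 0, 0, 0, 0]
    - [0.002, 0, 0, 0, 0, 0, 0]
    - [0.0025, 0, 0, 0, 0, 0, 0]
    - [0.0025, 0, 0, 0, 0, 0, 0]

```text
time: 3.75
tool_pos: [0.5126, -0.1807, 0.0821]
tcp_rot: [0.037, 1.57, -0.038]
wrist_force: [-0.5, -0.1, 0.3]
width: 0.0
```

>>> jog_arm:
  rows:
    - [0.0005, 0, 0, 0, 0, 0, 0]
    - [0.0005, 0, 0, 0, 0, 0, 0]

```text
time: 3.95
tool_pos: [0.5125, -0.1807, 0.0815]
tcp_rot: [0.038, 1.57, -0.038]
wrist_force: [-0.1, 0.2, 0.2]
width: -0.003
```

>>> jog_arm:
  rows:
    - [0.0005, 0, 0, 0, 0, 0, 0]
    - [0.001, 0, 0, 0, 0, 0, 0]
    - [0.001, 0, 0, 0, 0, 0, 0]

```text
time: 4.25
tool_pos: [0.5125, -0.1806, 0.0804]
tcp_rot: [0.038, 1.57, -0.038]
wrist_force: [0.4, -0.5, -0.7]
width: -0.001
```

>>> jog_arm:
  rows:
    - [0.0005, 0, 0, 0, 0, 0, 0]
    - [0.001, 0, 0, 0, 0, 0, 0]
    - [0.001, 0, 0, 0, 0, 0, 0]

```text
time: 4.55
tool_pos: [0.5123, -0.1806, 0.0793]
tcp_rot: [0.038, 1.57, -0.038]
wrist_force: [0.1, 0.7, 0.3]
width: 0.0
```

>>> jog_arm:
  rows:
    - [0.0005, 0, 0, 0, 0, 0, 0]
    - [0.001, 0, 0, 0, 0, 0, 0]
    - [0.001, 0, 0, 0, 0, 0, 0]

```text
time: 4.85
tool_pos: [0.5123, -0.1806, 0.0782]
tcp_rot: [0.038, 1.57, -0.038]
wrist_force: [0.3, 0.5, 0.4]
width: -0.005
```

No contact at 4 mm below the expected height, so I'll look before going lower.

Run:
```python
from h import *
import cv2
a=imaging.read_camera("wrist")[120:480,160:560];b=imaging.read_camera("side")[260:380,260:400]
o=np.zeros((360,800,3),np.uint8);o[:,:400]=a;o[:342,400:799]=cv2.resize(b,(399,342),interpolation=cv2.INTER_CUBIC)
cv2.imwrite("pics/w2.png",o);s=monitor.read_state();print(s["wrist_force"],s["tool_pos"])
```

```text
[ 0.54550128 -0.77630612 -0.39760172] [ 0.51230609 -0.18058723  0.07823256]
```

View pics/w2.png

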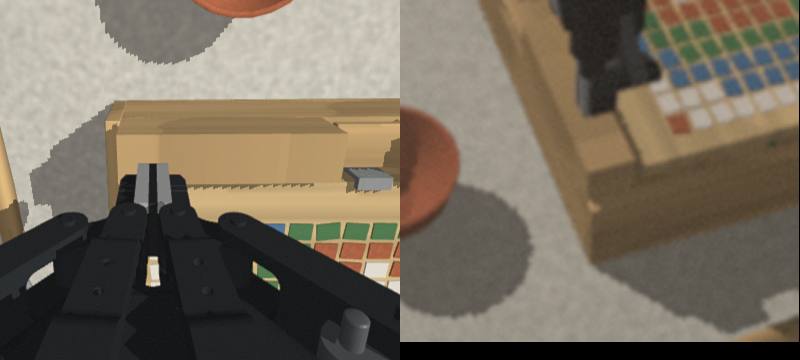

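The tip shows at wrist (314,283) full-frame and at side ~(330,299), and it looks over the rail. I'll check that by projection.

Run:
```python
from h import *
s=monitor.read_state();Tt=np.eye(4);Tt[:3,:3]=Ro.from_rotvec(s["tcp_rot"]).as_matrix();Tt[:3,3]=s["tool_pos"]
def proj(p,T,w):
    c=np.linalg.inv(T)@np.append(w,1);return np.round([p["fx"]*c[0]/c[2]+p["cx"],p["fy"]*c[1]/c[2]+p["cy"]],1)
pw=imaging.camera_params("wrist");Tw=Tt@pw["T_tool_cam"];ps=imaging.camera_params("side");Ts=ps["T"]
for n,q in dict(tcp=(0,0,0),front=(0,0,-.011),fy=(0,.0145,-.011),by=(0,-.0145,-.011),back=(0,0,.011)).items():
    w=(Tt@np.append(q,1))[:3];print(n,w.round(4),'wrist',proj(pw,Tw,w)-[160,120],'side',proj(ps,Ts,w),((proj(ps,Ts,w)-[260,260])*2.85+[400,0]).round())
for s_ in (0,.02,.126):
  for f in(.015,-.015):
    w=goal(s_,f,.082);print(s_,f,'wrist',proj(pw,Tw,w)-[160,120],'side',proj(ps,Ts,w),((proj(ps,Ts,w)-[260,260])*2.85+[400,0]).round())
```

```text
tcp [ 0.5123 -0.1806  0.0782] wrist [151.8 152. ] side [326.9 310.9] [591. 145.]
front [ 0.5013 -0.1801  0.0782] wrist [151.8 133.6] side [320.8 312.4] [573. 149.]
fy [ 0.502  -0.1656  0.0782] wrist [177.8 133.6] side [318.1 306.2] [566. 132.]
by [ 0.5006 -0.1945  0.0782] wrist [125.7 133.5] side [323.6 318.9] [581. 168.]
back [ 0.5233 -0.1811  0.0782] wrist [151.8 169.8] side [332.9 309.3] [608. 141.]
0 0.015 wrist [118.8 132.4] side [323.3 319.3] [580. 169.]
0 -0.015 wrist [120.2 182.4] side [339.9 314.9] [628. 156.]
0.02 0.015 wrist [155.5 132.4] side [319.4 310.4] [569. 144.]
0.02 -0.015 wrist [155.4 182.4] side [335.9 306.1] [616. 131.]
0.126 0.015 wrist [350.3 132.5] side [300.7 267.4] [516.  21.]
0.126 -0.015 wrist [341.7 182.5] side [316.1 263.8] [560.  11.]
```

Run:
```python
from h import *
import cv2
s=monitor.read_state();Tt=np.eye(4);Tt[:3,:3]=Ro.from_rotvec(s["tcp_rot"]).as_matrix();Tt[:3,3]=s["tool_pos"]
def proj(p,T,w):
    c=np.linalg.inv(T)@np.append(w,1);return np.round([p["fx"]*c[0]/c[2]+p["cx"],p["fy"]*c[1]/c[2]+p["cy"]],1)
pw=imaging.camera_params("wrist");Tw=Tt@pw["T_tool_cam"];ps=imaging.camera_params("side");Ts=ps["T"]
img=imaging.read_camera("side");wi=imaging.read_camera("wrist")
for x in(0,-.01,-.02,-.03,-.04):
    for z in (-.011,.011):
        w=(Tt@[x,0,z,1])[:3];print(x,z,'wrist',proj(pw,Tw,w),'side',proj(ps,Ts,w))
c=cv2.resize(img[220:340,270:370],None,fx=4,fy=4,interpolation=cv2.INTER_CUBIC)
for x,col in((0,(0,0,255)),(-.02,(0,255,0)),(-.04,(255,0,0))):
    u=(proj(ps,Ts,(Tt@[x,0,0,1])[:3])-[270,220])*4;cv2.circle(c,tuple(u.astype(int)),3,col,-1)
w=cv2.resize(wi[240:360,265:365],None,fx=4,fy=4,interpolation=cv2.INTER_CUBIC)
cv2.imwrite("pics/s3.png",np.hstack([c,w]))
```

```text
0 -0.011 wrist [311.8 253.6] side [320.8 312.4]
0 0.011 wrist [311.8 289.8] side [332.9 309.3]
-0.01 -0.011 wrist [311.7 259.7] side [320.9 308.7]
-0.01 0.011 wrist [311.7 297.6] side [333.1 305.6]
-0.02 -0.011 wrist [311.7 266.5] side [321. 305.]
-0.02 0.011 wrist [311.7 306.3] side [333.3 301.8]
-0.03 -0.011 wrist [311.7 274.2] side [321.2 301.2]
-0.03 0.011 wrist [311.7 315.9] side [333.5 298. ]
-0.04 -0.011 wrist [311.6 282.8] side [321.3 297.3]
-0.04 0.011 wrist [311.6 326.7] side [333.7 294.1]
```

View pics/s3.png

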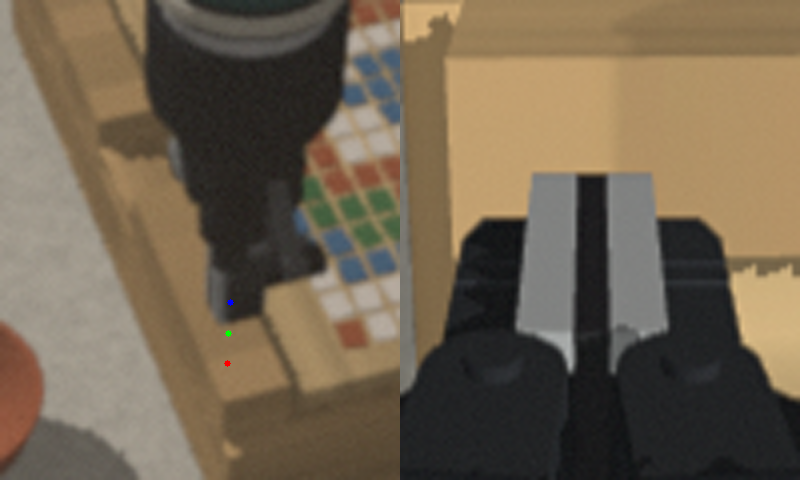

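The two views agree that the visible tip sits about 30–40 mm short of the reported TCP: wrist row 284, side row ~300. I'll check `bot`, then keep descending by feel.

Run:
```python
from workcell import bot
print({k:getattr(bot,k) for k in dir(bot) if not k.startswith('_') and not callable(getattr(bot,k))})
```

```text
{'pinch_z': 0.0187}
```

>>> jog_arm:
  rows:
    - [0.002, 0, 0, 0, 0, 0, 0]
    - [0.004, 0, 0, 0, 0, 0, 0]
    - [0.005, 0, 0, 0, 0, 0, 0]
    - [0.005, 0, 0, 0, 0, 0, 0]

```text
time: 5.45
tool_pos: [0.5121, -0.1805, 0.0729]
tcp_rot: [0.038, 1.571, -0.038]
wrist_force: [-0.2, 0.7, -0.1]
width: 0.0
```

>>> jog_arm:
  rows:
    - [0.002, 0, 0, 0, 0, 0, 0]
    - [0.004, 0, 0, 0, 0, 0, 0]
    - [0.005, 0, 0, 0, 0, 0, 0]
    - [0.005, 0, 0, 0, 0, 0, 0]

```text
time: 5.85
tool_pos: [0.5119, -0.1804, 0.0676]
tcp_rot: [0.038, 1.571, -0.038]
wrist_force: [-0.6, 1.1, -0.3]
width: 0.004
```

Run:
```python
from h import *
import cv2
move(goal(.018,.002,.06))
c=cv2.resize(imaging.read_camera("side")[200:340,270:370],None,fx=4,fy=4,interpolation=cv2.INTER_CUBIC)
w=cv2.resize(imaging.read_camera("wrist")[180:320,265:365],None,fx=4,fy=4,interpolation=cv2.INTER_CUBIC)
cv2.imwrite("pics/s4.png",np.hstack([c,w]))
```

```text
t 5.85 pos [ 0.5119 -0.1804  0.0676] F [-0.57  1.06 -0.31] y [0.048 0.999 0.   ] z [ 0.999 -0.048 -0.001]
shift [ 0.0076 -0.0001  0.0005] turn [-0.0001 -0.0007 -0.0001]
```

View pics/s4.png

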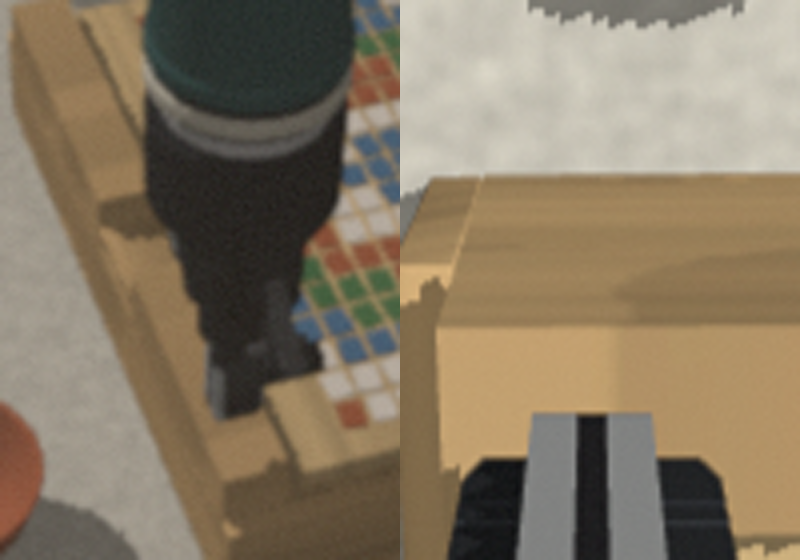

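The tip (side crop y≈415) is still above the rail top and moves down as commanded, so I'll carry on.

>>> jog_arm:
  rows:
    - [0.003, 0, 0, 0, 0, 0, 0]
    - [0.006, 0, 0, 0, 0, 0, 0]
    - [0.008, 0, 0, 0, 0, 0, 0]
    - [0.008, 0, 0, 0, 0, 0, 0]

```text
time: 6.35
tool_pos: [0.5116, -0.1803, 0.0593]
tcp_rot: [0.038, 1.572, -0.037]
wrist_force: [-1.2, 0.5, 0.1]
width: -0.002
```

>>> jog_arm:
  rows:
    - [0.001, 0, 0, 0, 0, 0, 0]
    - [0.002, 0, 0, 0, 0, 0, 0]
    - [0.003, 0, 0, 0, 0, 0, 0]
    - [0.003, 0, 0, 0, 0, 0, 0]

```text
time: 6.75
tool_pos: [0.5115, -0.1803, 0.0562]
tcp_rot: [0.038, 1.572, -0.038]
wrist_force: [-0.5, -0.4, -0.1]
width: 0.002
```

>>> jog_arm:
  rows:
    - [0.001, 0, 0, 0, 0, 0, 0]
    - [0.002, 0, 0, 0, 0, 0, 0]
    - [0.003, 0, 0, 0, 0, 0, 0]
    - [0.003, 0, 0, 0, 0, 0, 0]

```text
time: 7.15
tool_pos: [0.5114, -0.1802, 0.053]
tcp_rot: [0.038, 1.572, -0.037]
wrist_force: [0.1, 0.0, 0.3]
width: 0.002
```

>>> jog_arm:
  rows:
    - [0.001, 0, 0, 0, 0, 0, 0]
    - [0.002, 0, 0, 0, 0, 0, 0]
    - [0.002, 0, 0, 0, 0, 0, 0]

```text
time: 7.45
tool_pos: [0.5112, -0.1801, 0.0507]
tcp_rot: [0.038, 1.573, -0.037]
wrist_force: [-1.1, -0.3, -0.1]
width: -0.0
```

>>> jog_arm:
  rows:
    - [0.001, 0, 0, 0, 0, 0, 0]
    - [0.002, 0, 0, 0, 0, 0, 0]
    - [0.002, 0, 0, 0, 0, 0, 0]

```text
time: 7.75
tool_pos: [0.511, -0.1801, 0.0485]
tcp_rot: [0.038, 1.573, -0.037]
wrist_force: [0.0, 0.4, 0.5]
width: 0.005
```

>>> jog_arm:
  rows:
    - [0.001, 0, 0, 0, 0, 0, 0]
    - [0.002, 0, 0, 0, 0, 0, 0]
    - [0.002, 0, 0, 0, 0, 0, 0]

```text
time: 8.05
tool_pos: [0.5109, -0.18, 0.0463]
tcp_rot: [0.039, 1.573, -0.037]
wrist_force: [-0.2, -0.1, 0.3]
width: 0.004
```

>>> jog_arm:
  rows:
    - [0.001, 0, 0, 0, 0, 0, 0]
    - [0.002, 0, 0, 0, 0, 0, 0]
    - [0.002, 0, 0, 0, 0, 0, 0]

```text
time: 8.35
tool_pos: [0.511, -0.1801, 0.0448]
tcp_rot: [0.039, 1.573, -0.037]
wrist_force: [-1.0, 1.0, 4.2]
width: -0.001
```

Run:
```python
from h import *
import cv2
move(goal(.018,.002,.04))
c=cv2.resize(imaging.read_camera("side")[200:340,270:370],None,fx=4,fy=4,interpolation=cv2.INTER_CUBIC)
w=cv2.resize(imaging.read_camera("wrist")[180:320,265:365],None,fx=4,fy=4,interpolation=cv2.INTER_CUBIC)
cv2.imwrite("pics/s5.png",np.hstack([c,w]))
```

```text
t 8.35 pos [ 0.511  -0.1801  0.0448] F [-0.97  0.98  4.2 ] y [0.048 0.999 0.001] z [ 0.999 -0.048 -0.003]
shift [ 0.0048 -0.0004  0.0014] turn [-0.0002 -0.0027 -0.0009]
```

View pics/s5.png

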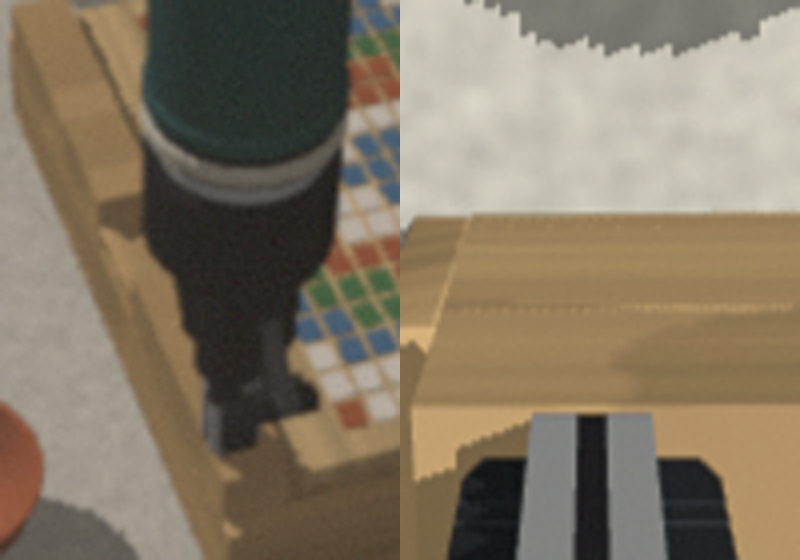

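Contact: 4.2 N upward with the TCP reading 0.0448, so the real tip is 37 mm behind the reported TCP. The finger stands on the rail about 18 mm from its right end. I'll sweep left under light pressure.

>>> jog_arm:
  rows:
    - [0.0005, 0.003, 0, 0, 0, 0, 0]
    - [0.0005, 0.008, 0, 0, 0, 0, 0]
    - [0.0005, 0.014, 0, 0, 0, 0, 0]
    - [0.0005, 0.02, 0, 0, 0, 0, 0]
    - [0.0005, 0.026, 0, 0, 0, 0, 0]
    - [0.0005, 0.032, 0, 0, 0, 0, 0]
    - [0.0005, 0.036, 0, 0, 0, 0, 0]
    - [0.0005, 0.04, 0, 0, 0, 0, 0]

```text
time: 9.25
tool_pos: [0.5134, -0.1399, 0.0447]
tcp_rot: [0.037, 1.572, -0.037]
wrist_force: [0.1, -3.6, 5.3]
width: 0.002
```

>>> jog_arm:
  rows:
    - [0.0005, 0.004, 0, 0, 0, 0, 0]
    - [0.0005, 0.01, 0, 0, 0, 0, 0]
    - [0.0005, 0.016, 0, 0, 0, 0, 0]
    - [0.0005, 0.022, 0, 0, 0, 0, 0]
    - [0.0005, 0.028, 0, 0, 0, 0, 0]
    - [0.0005, 0.034, 0, 0, 0, 0, 0]
    - [0.0005, 0.04, 0, 0, 0, 0, 0]
    - [0.0005, 0.045, 0, 0, 0, 0, 0]
    - [0.0005, 0.05, 0, 0, 0, 0, 0]

```text
time: 10.15
tool_pos: [0.516, -0.0896, 0.0445]
tcp_rot: [0.037, 1.572, -0.037]
wrist_force: [-0.3, -3.3, 4.9]
width: 0.001
```

>>> jog_arm:
  rows:
    - [0.0005, 0.003, 0, 0, 0, 0, 0]
    - [0.0005, 0.007, 0, 0, 0, 0, 0]
    - [0.0005, 0.011, 0, 0, 0, 0, 0]
    - [0.0005, 0.015, 0, 0, 0, 0, 0]
    - [0.0005, 0.019, 0, 0, 0, 0, 0]
    - [0.0005, 0.022, 0, 0, 0, 0, 0]

```text
time: 10.75
tool_pos: [0.5171, -0.0672, 0.0442]
tcp_rot: [0.036, 1.571, -0.037]
wrist_force: [-0.4, 0.0, 0.2]
width: 0.004
```

The force dropped to zero at y≈−0.067, which is the notch's right edge. I'll go on towards its middle.

>>> jog_arm:
  rows:
    - [0.0008, 0.003, 0, 0, 0, 0, 0]
    - [0.0015, 0.006, 0, 0, 0, 0, 0]
    - [0.0015, 0.009, 0, 0, 0, 0, 0]
    - [0.0015, 0.012, 0, 0, 0, 0, 0]
    - [0.0015, 0.012, 0, 0, 0, 0, 0]

```text
time: 11.25
tool_pos: [0.5174, -0.0547, 0.0424]
tcp_rot: [0.036, 1.572, -0.037]
wrist_force: [-0.5, 0.3, 0.3]
width: -0.003
```

>>> jog_arm:
  rows:
    - [0.001, 0.002, 0, 0, 0, 0, 0]
    - [0.002, 0.004, 0, 0, 0, 0, 0]
    - [0.003, 0.006, 0, 0, 0, 0, 0]
    - [0.003, 0.006, 0, 0, 0, 0, 0]

```text
time: 11.65
tool_pos: [0.5175, -0.0484, 0.0392]
tcp_rot: [0.036, 1.572, -0.036]
wrist_force: [-0.0, 0.6, 0.9]
width: -0.0
```

>>> jog_arm:
  rows:
    - [0.002, 0, 0, 0, 0, 0, 0]
    - [0.004, 0, 0, 0, 0, 0, 0]
    - [0.006, 0, 0, 0, 0, 0, 0]
    - [0.008, 0, 0, 0, 0, 0, 0]
    - [0.008, 0, 0, 0, 0, 0, 0]

```text
time: 12.15
tool_pos: [0.5171, -0.0485, 0.0307]
tcp_rot: [0.036, 1.573, -0.036]
wrist_force: [-0.3, -0.3, -0.2]
width: 0.0
```

>>> jog_arm:
  rows:
    - [0.001, 0, 0, 0, 0, 0, 0]
    - [0.002, 0, 0, 0, 0, 0, 0]
    - [0.003, 0, 0, 0, 0, 0, 0]
    - [0.003, 0, 0, 0, 0, 0, 0]

```text
time: 12.55
tool_pos: [0.5171, -0.0485, 0.0279]
tcp_rot: [0.036, 1.573, -0.036]
wrist_force: [-0.8, 0.8, 1.5]
width: 0.002
```

The plate is felt at about 0.0285. Pressing 5 mm more.

>>> jog_arm:
  rows:
    - [0.001, 0, 0, 0, 0, 0, 0]
    - [0.002, 0, 0, 0, 0, 0, 0]
    - [0.003, 0, 0, 0, 0, 0, 0]
    - [0.004, 0, 0, 0, 0, 0, 0]
    - [0.005, 0, 0, 0, 0, 0, 0]
    - [0.005, 0, 0, 0, 0, 0, 0]
    - [0.005, 0, 0, 0, 0, 0, 0]

```text
time: 13.25
tool_pos: [0.5171, -0.0485, 0.0229]
tcp_rot: [0.036, 1.573, -0.036]
wrist_force: [-1.3, 0.0, 2.9]
width: 0.001
```

Run:
```python
from h import *
import cv2
move(goal(.15,.002,.2))
c=cv2.resize(imaging.read_camera("side")[160:340,260:460],None,fx=2,fy=2)
w=cv2.resize(imaging.read_camera("scene")[130:310,200:400],None,fx=2,fy=2)
cv2.imwrite("pics/s6.png",np.hstack([c,w]))
```

```text
t 13.25 pos [ 0.5171 -0.0485  0.0229] F [-1.27  0.02  2.92] y [ 0.046  0.999 -0.   ] z [ 0.999 -0.046 -0.003]
shift [-0.1771 -0.0002  0.0011] turn [ 0.0018 -0.0027  0.0002]
```

View pics/s6.png

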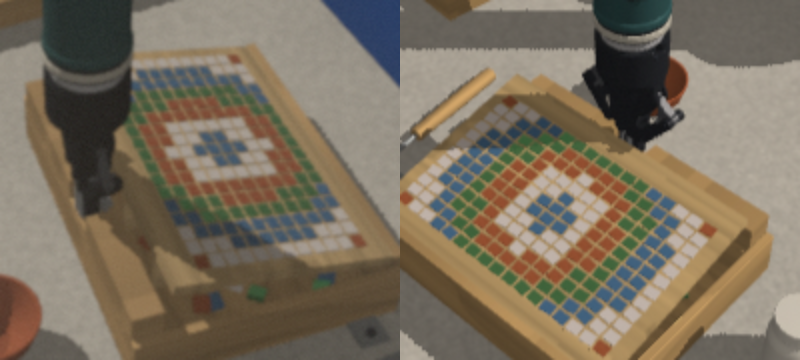

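The lid has sprung ajar: in both views its front edge is up, with the dark gap showing at the side. Now I'll draw the hand up, and a little forward of the lid.

>>> jog_arm:
  rows:
    - [-0.003, 0, 0, 0, 0, 0, 0]
    - [-0.008, 0, -0.001, 0, 0, 0, 0]
    - [-0.015, 0, -0.003, 0, 0, 0, 0]
    - [-0.025, 0, -0.005, 0, 0, 0, 0]
    - [-0.04, 0, -0.008, 0, 0, 0, 0]
    - [-0.06, 0, -0.012, 0, 0, 0, 0]
    - [-0.09, 0, -0.02, 0, 0, 0, 0]
    - [-0.12, 0, -0.03, 0, 0, 0, 0]
    - [-0.15, 0, -0.04, 0, 0, 0, 0]
    - [-0.18, 0, -0.05, 0, 0, 0, 0]
    - [-0.2, 0, -0.06, 0, 0, 0, 0]
    - [-0.2, 0, -0.06, 0, 0, 0, 0]
    - [-0.2, 0, -0.06, 0, 0, 0, 0]
    - [-0.2, 0, -0.06, 0, 0, 0, 0]

```text
time: 14.75
tool_pos: [0.4571, -0.0456, 0.2221]
tcp_rot: [0.036, 1.575, -0.036]
wrist_force: [0.4, -0.1, 0.3]
width: 0.0
```

Run:
```python
from h import *
import cv2
move(goal(.15,.002,.2))
c=cv2.resize(imaging.read_camera("side")[140:420,220:520],(400,373))
w=cv2.resize(imaging.read_camera("wrist"),(400,300));w=cv2.copyMakeBorder(w,0,73,0,0,cv2.BORDER_CONSTANT)
cv2.imwrite("pics/s7.png",np.hstack([c,w]))
```

```text
t 14.75 pos [ 0.4571 -0.0456  0.2221] F [ 0.37 -0.13  0.34] y [0.046 0.999 0.   ] z [ 0.999 -0.046 -0.004]
shift [ 0.0218 -0.0003  0.0618] turn [ 0.0018 -0.0042 -0.    ]
```

View pics/s7.png

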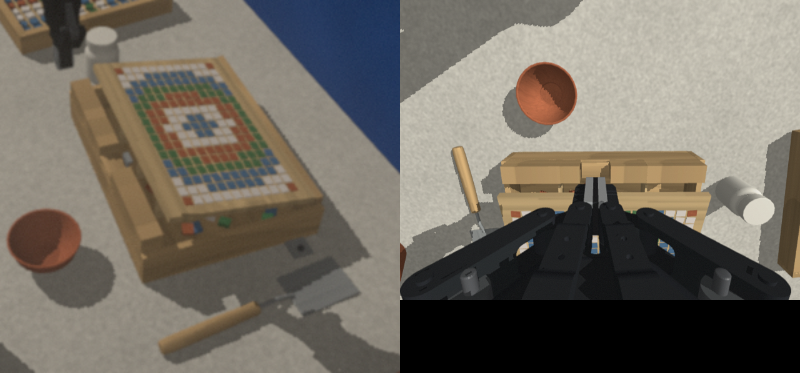

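The lid stands ajar, the notch is clear, and the bowl, jar and spatula stand where they were. The hand is free, with no force at the wrist.

```bash
python3 -c "
from workcell import finish_job
print(finish_job())"
```

```text
the job is handed in; nothing more can be done
None
```

The case is open: the catch let go, the lid is ajar, and I handed the job in at about 15 s of the 58 s allowed.

- **Sweep:** I set the shut fingertips on the rail about 18 mm from its right-hand end and swept left under about 5 N. The force fell to zero about 131 mm along, at the notch's right-hand side.
- **Press:** I moved on to about 150 mm along, lowered the fingertips into the notch and felt the plate about 16 mm below the rail top. Pressing about 5.5 mm into it (2.9 N) released the lid. I then drew the hand up and forward.
- **Last checks:** The final pictures show the lid ajar, the notch clear, and the bowl, jar and spatula apparently where they were. The wrist force was about 0, so the hand was touching nothing. The catch and lid joints aren't reported in the state, so I judged both from the pictures.
- **One disagreement:** The real fingertips ended about 37 mm short of the reported TCP, both in the cameras and by touch. I found the rail's height by feel instead of trusting the reported value.

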